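# Refit the control knob and hold it pressed in

### The arm

A 6-joint arm with a two-finger parallel gripper is mounted at the origin on a cart in front of the work surface, level with it; the furniture and walls round the work are solid. World frame = base frame: x ahead of the robot, y to its left, z up, the work surface at z = 0. Lengths are in mm, angles in rad, forces in N, time in s.
With the tool pointing down it reaches from about 275 to 1000 mm from the base axis. Payload 8.4 kg.
Tool frame: the origin (TCP) lies between the finger pads; the fingertips stand 22 mm ahead of it and the grasp point (between the pads) lies 3 mm ahead of it; z points along the fingers, y is the line along which they close (so a half turn about z gives the same grasp; the last joint's range is limited). The gripper opens to 85 mm and grips with 20 to 120 N. Pads are 22 mm wide; open, the fingers measure 114 mm over their backs; the gripper's body (76 mm by 85 mm) begins 54 mm behind the grasp point. The pads swing forward as they close: fully open they stand 13 mm farther back than shut.
Start: joints at [-1.314, 0.353, 1.633, -0, 1.155, -0.002], TCP at [159.949, -604.189, 253.281] pointing down, gripper open.
Joint ranges: [-2.63, 2.63], [-0.92, 2.1], [0.06, 2.66], [-1.3, 4.44], [0, 2.69], [-3.02, 3.02]. Speed limits (rad/s): [2.22, 2.22, 2.79, 3.14, 3.14, 3.14].

### API

Orientations are given as [roll, pitch, yaw] about the fixed x, y, z axes, in that order (R = Rz(yaw) Ry(pitch) Rx(roll)).
In Python, from rig import r, grab_frame gives the robot as it stands.
- The arm moves only by the shell command python3 -m inch 'ROWS' [FORCE]. ROWS is JSON, a list of rows, each a list of 7 numbers: the turn, a rotation vector about the tool's x, y, z as a fraction of full scale, then the shift along the tool's x, y, z as a fraction of full scale, then the closure, from 0 (fully open) to 1 (shut). In form: [[rx, ry, rz, dx, dy, dz, fingers], ...]. A call has 1 to 8 rows; each row shifts and turns the commanded pose from where the row before left it, along the tool's axes as they then stand; what a row does not reach is not made up. Full scale, the value 1, is 2.5 cm for a shift and pi rad for a turn. A row lasts 1/12 s, in which the tool goes at most 41.7 mm and 7.16 degrees, less where a joint would pass 70% of its speed; a pose out of reach is approached as far as the arm can. A call with a number of a shift or a turn outside -1 to 1 is refused whole. A call with a gripper value outside its range is refused whole. The fingers move at their own pace and stop on an object; FORCE is the grip in N (left out, the last holds). Time passes only in rows, so rows that do not move let the fingers close. It gives the time, the measured TCP pose, the force, the opening and the grip force at its end, in the units of the state.
- r.sense(): the state, without advancing time (a new reading comes with each control period).
- grab_frame(name): name is "scene" or "top" or "wrist"; returns a dict with "pixels" (384x512x3 uint8, red, green, blue), "z_map" (384x512 float32, mm along the optical axis (not along the pixel's ray), 0 where there is no reading), "vertical_fov" (degrees; the focal length in pixels is half the picture's height over the tangent of half this angle, whatever the lens; pixels are square), "cx", "cy" (the principal point, pixels), "dist" ([k1, k2, p1, p2, k3] as OpenCV has them; the pictures are not rectified), "cam_to_world" (4x4, takes a point from camera to world coordinates). Camera axes: x right, y down, z forward; pixel columns grow to the right and rows downward; lengths in mm; the calibration is good to about 2 mm. A picture is of the moment at which its call begins.
- r.sign_off(): hands the job in; it is judged then, once.
The state is a dict: "clock": time; "qpos": joint angles; "qvel": joint speeds; "joint_efforts": joint torques, N m; "eef_pos": TCP position; "tcp_rot": TCP orientation; "contact_force": force on the tool from outside, world axes, zero at the start; "wrist_torque": the same for the moment, N m; "opening": opening from 0.0 (shut) to 1.0 (fully open); "grasp_force": force on a finger pad.
Only numpy, scipy, OpenCV 4.12 (cv2) and the standard library are available. Lean on these libraries where they do the work, as an engineer would, in place of code of your own. Each camera call takes 0.05 s, during which the arm holds its last target. There are 200 camera calls.

### The job

Put the loose black control knob back on the bare brass D-shaped shaft of the grey bench unit: turn it so that its white pointer faces the long white index mark on the unit's panel and its keyed bore matches the shaft, and push it fully home. The shaft is a spring-loaded push switch: keep the knob pressed right in and finish while you are still pressing it, without letting go. Leave the solder spool and the small white-capped jar where they stand.

Things in the scene. Friction and masses are not known exactly. Their poses are not given: they have to be found in the camera images.
- knob_mid (a point): centre of the loose knob, 18 mm above its underside: round, black, fluted, 44 mm across, 36 mm high (lowest 15 mm only 40.6 mm across), 60 g, standing upright on the bench. z up; x along the white pointer on its top. The bore opens in the underside: 15 mm deep, 13.8 mm round, with a flat 3.9 mm from the axis on the pointer (+x) side
- shaft_top (a point): centre of the top end of the unit's upright brass shaft: 12 mm round with a flat 3 mm from the axis, the top 2 mm bevelled by 1.3 mm; it stands 22 mm above the panel and does not turn. z up; x points out of the flat, to the long white index mark. It moves with the shaft. Knob home: knob_mid 3 mm above it, x axes alike; turned wrong by over about 0.2 rad (0.4 with side play), it stays 16 to 18 mm above
- console: grey bench unit with a black top panel, 150 x 180 x 52 mm, fixed to the bench; origin at the centre of its underside, z up. The shaft stands 35 mm from the origin towards +y; the index mark lies on its +x side, 28 to 44 mm from the shaft's axis
- encoder (a joint): how far the shaft is pushed down into the unit (m): 0 at rest, 0.004 at the stop. A spring resists: it starts to give at about 5 N and reaches the stop at about 11 N; the switch closes at 0.0025
- solder_spool: loose spool of solder with black flanges, 52 mm in diameter, 33 mm high, origin at the centre of its underside: leave it alone
- paste_jar: loose small white jar with a ribbed white cap, 42 mm in diameter, 54 mm high, origin at the centre of its underside: leave it alone

How it is judged:
By the outcome, as a careful person would: the job done as asked, in the order asked, and still so for the second after the job is handed in, while the arm keeps its last pose, push and grip.
It also fails if it takes over 40 s, if anything falls off the work surface, if the arm or the gripper's body presses on something with over 40 N, if the wrist force passes 120 N, or if a joint passes its speed limit or range.

## Working session

There is one attempt and no reset: what is moved stays moved. The work goes in short steps, Python scripts to look and compute and a shell command to move; the robot and the scene stay as the last step left them, time stands still between calls to the robot, and variables do not carry over. Pictures are saved under pics/ and viewed, at most 10 in all, crops included, and the job is handed in when it is done.

```bash
ls; mkdir -p pics; python3 - <<'E'
from rig import r, grab_frame
import cv2,pickle
F={}
for n in ("scene","top"):
    f=grab_frame(n);F[n]=f
    cv2.imwrite(f"pics/{n}0.png",cv2.cvtColor(f["pixels"],cv2.COLOR_RGB2BGR))
    print(n,f["vertical_fov"],f["dist"],f["cam_to_world"])
pickle.dump(F,open("f0.pkl","wb"))
print(r.sense())
E
```

```text
pics
scene 48.12182021903183 [-0.03590717  0.          0.          0.          0.        ] [[-7.74547651e-01 -4.87387130e-01  4.03149751e-01  6.14720629e+01]
 [-6.32512639e-01  5.94890004e-01 -4.96017788e-01  4.37998935e+02]
 [ 1.92292890e-03 -6.39186725e-01 -7.69049174e-01  8.50616312e+02]
 [ 0.00000000e+00  0.00000000e+00  0.00000000e+00  1.00000000e+00]]
top 50.54879351913167 [0.03050313 0.         0.         0.         0.        ] [[-2.68292548e-02 -9.94872594e-01  9.75126313e-02  3.78125948e+02]
 [-9.99030127e-01  3.00920323e-02  3.21445985e-02 -8.72824571e+01]
 [-3.49141333e-02 -9.65556408e-02 -9.94715040e-01  1.06114991e+03]
 [ 0.00000000e+00  0.00000000e+00  0.00000000e+00  1.00000000e+00]]
{'clock': 0.1, 'qpos': array([-1.31439408e+00,  3.53599516e-01,  1.63405801e+00, -1.00471345e-05,
        1.15517002e+00, -2.42140486e-03]), 'qvel': array([ 0.00012585, -0.0012769 , -0.00145545, -0.00170961, -0.0004401 ,
       -0.00112821]), 'joint_efforts': array([ 6.71801899e-04, -6.06358194e+01, -3.42820394e+01,  2.36421988e-05,
        3.97198397e-03, -2.70555525e-06]), 'eef_pos': array([ 159.84997011, -603.80899237,  252.62459378]), 'tcp_rot': array([-3.14035774e+00,  6.19654559e-06,  2.58827715e-01]), 'contact_force': array([-0.68401319,  0.22626869, -0.2034081 ]), 'wrist_torque': array([-0.02912855,  0.03767565, -0.01160192]), 'grasp_force': 0.0, 'opening': 0.9971341948026093}
```

View pics/top0.png

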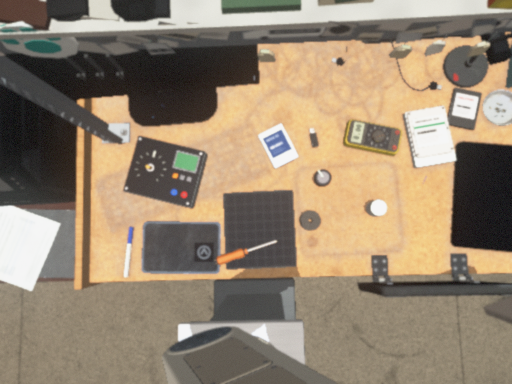

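View pics/scene0.png

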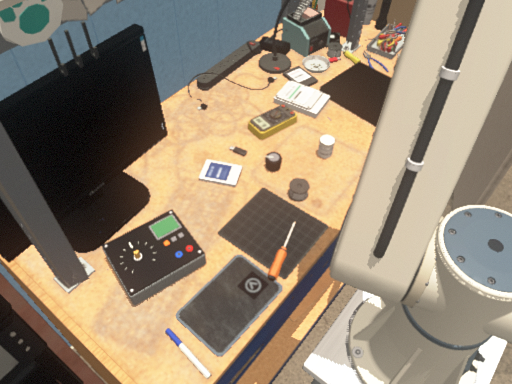

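The top view shows the console at (165,172) with its shaft near (150,167), the knob at (322,178), the spool at (310,220) and the jar at (377,208). A monitor and its post stand behind the console. Next I'll enlarge crops of the knob and console.

```bash
python3 - <<'E'
import cv2,pickle,numpy as np
F=pickle.load(open("f0.pkl","rb"))
def crop(n,x,y,w,h):
    p=cv2.cvtColor(F[n]["pixels"],cv2.COLOR_RGB2BGR)[y:y+h,x:x+w]
    return cv2.resize(p,(400,300),interpolation=cv2.INTER_CUBIC)
a=np.vstack([np.hstack([crop("top",302,163,40,30),crop("top",115,130,100,75)]),
 np.hstack([crop("scene",250,142,48,36),crop("scene",95,205,120,90)])])
cv2.imwrite("pics/c1.png",a)
E
```

```text
(no output)
```

View pics/c1.png

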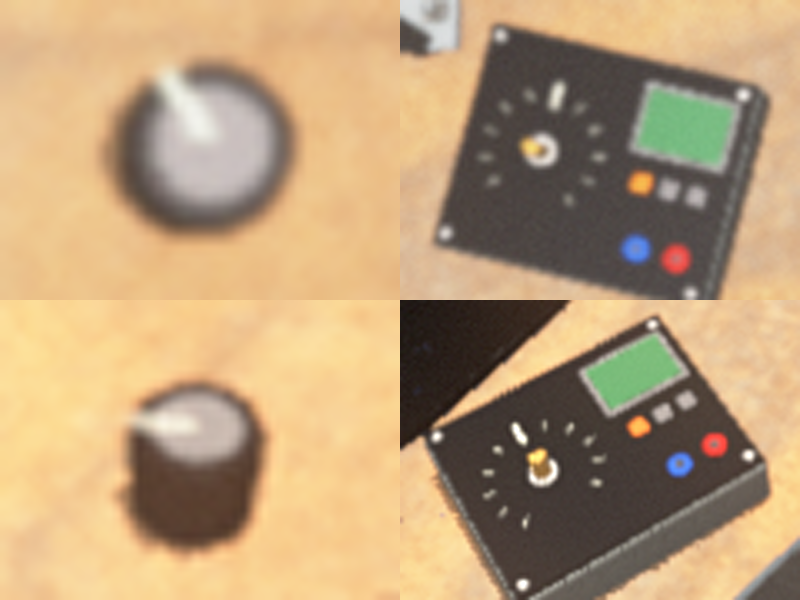

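Top crop: the knob's top disc is centred near (208,150), with its pointer running from (212,138) to (163,72). The shaft ring is at (541,150), the index mark spans (560,83) to (554,108), and the panel screws are at (500,36), (743,94), (445,233) and (690,293). Converting these to world positions.

```bash
cat > h.py <<'E'
import cv2,numpy as np
def w(f,uv,z):
    h=384; fl=h/2/np.tan(np.radians(f["vertical_fov"])/2)
    K=np.array([[fl,0,f["cx"]],[0,fl,f["cy"]],[0,0,1]])
    n=cv2.undistortPoints(np.array(uv,float).reshape(-1,1,2),K,np.array(f["dist"],float)).reshape(-1,2)
    T=np.array(f["cam_to_world"]); d=np.c_[n,np.ones(len(n))]@T[:3,:3].T; o=T[:3,3]
    return o+d*((np.array(z)-o[2])/d[:,2])[:,None]
def proj(f,P):
    h=384; fl=h/2/np.tan(np.radians(f["vertical_fov"])/2)
    K=np.array([[fl,0,f["cx"]],[0,fl,f["cy"]],[0,0,1]]);T=np.linalg.inv(np.array(f["cam_to_world"]))
    return cv2.projectPoints(np.array(P,float).reshape(-1,3),cv2.Rodrigues(T[:3,:3])[0],T[:3,3],K,np.array(f["dist"],float))[0].reshape(-1,2)
E
python3 - <<'E'
import pickle,numpy as np
from h import *
np.set_printoptions(precision=1,suppress=True)
F=pickle.load(open("f0.pkl","rb"))
c=lambda q,x,y,s,ox,oy:[(x+(a-ox+.5)/s-.5,y+(b-oy+.5)/s-.5) for a,b in q]
k=c([(208,150),(212,138),(163,72)],302,163,10,0,0)
P=w(F["top"],k,[36]*3);print("knob top",P,np.arctan2(*(P[2]-P[1])[1::-1]))
s=c([(541,150),(528,148),(560,83),(554,108),(500,36),(743,94),(445,233),(690,293)],115,130,4,400,0)
Q=w(F["top"],s,[52,74]+[52]*6);print(Q)
for a,b in((3,2),(6,4),(7,5),(0,2),(0,3)):print(np.arctan2(*(Q[b]-Q[a])[1::-1]))
for a,b in((5,4),(7,6)):print(np.arctan2(*(Q[b]-Q[a])[1::-1])-np.pi/2)
s=c([(190,425),(195,425),(133,420)],250,142,400/48,0,300);print("scene knob",w(F["scene"],s,[36]*3))
s=c([(543,472),(538,457),(514,426),(523,442),(652,325),(436,437),(522,584),(748,455)],95,205,400/120,400,300);print(w(F["scene"],s,[52,74]+[52]*6))
for n,(u,v) in (("top",(322,178)),("top",(160,175)),("scene",(273,158))):
    f=F[n];z=f["z_map"][v,u];T=f["cam_to_world"];print(n,z,T[2,3]+ (T[:3,:3]@(np.array([0,0,1.])*z))[2])
E
```

```text
knob top [[ 508.6 -219.4   36. ]
 [ 511.6 -220.6   36. ]
 [ 528.8 -209.    36. ]] 0.5931908938378545
[[546.6 215.2  52. ]
 [544.5 216.7  74. ]
 [589.2 203.   52. ]
 [573.3 206.9  52. ]
 [620.8 241.3  52. ]
 [578.3  86.7  52. ]
 [495.7 276.   52. ]
 [453.3 121.6  52. ]]
-0.23872202262241718
-0.2712669208373278
-0.2726595662299615
-0.2795266934503698
-0.3035140005431488
-0.26779285160966904
-0.2682276392523004
scene knob [[ 513.9 -219.8   36. ]
 [ 512.6 -220.9   36. ]
 [ 529.2 -210.1   36. ]]
[[548.7 214.6  52. ]
 [546.  215.4  74. ]
 [590.2 203.2  52. ]
 [576.1 207.7  52. ]
 [579.7  86.7  52. ]
 [623.4 241.7  52. ]
 [498.7 275.9  52. ]
 [455.2 121.2  52. ]]
top 1030.1042 36.48972545538004
top 1027.0312 39.54648283161043
scene 1134.4453 -21.82791862876411
```

```bash
python3 - <<'E'
import pickle,numpy as np
from h import *
F=pickle.load(open("f0.pkl","rb"));np.set_printoptions(linewidth=250)
H={}
for n in F:
    f=F[n];v,u=np.mgrid[0:384:1,0:512:1];z=f["z_map"].ravel();ok=z>0
    uv=np.c_[u.ravel(),v.ravel()][ok];T=f["cam_to_world"]
    P0=w(f,uv,np.zeros(len(uv)));o=T[:3,3];d=P0-o;d/=(d@T[:3,2])[:,None]
    P=o+d*z[ok][:,None]
    for p in P:
        k=(int(p[0]//50),int(p[1]//50));H[k]=max(H.get(k,-99),p[2])
ys=range(-14,8);print("      ",[y*50 for y in ys])
for x in range(17,-1,-1):print(x*50,[int(H.get((x,y),-99)) for y in ys])
E
```

```text
[-700, -650, -600, -550, -500, -450, -400, -350, -300, -250, -200, -150, -100, -50, 0, 50, 100, 150, 200, 250, 300, 350]
850 [35, 39, 61, 37, 37, 37, 38, 36, 8, 3, 5, 4, 4, -99, -99, -99, -99, -99, -99, -99, -99, -99]
800 [34, 136, 141, 15, 5, 18, 4, 4, 15, 4, 4, 5, 4, 2, 2, -99, -99, -99, -99, -99, -99, -99]
750 [32, 229, 182, 15, 5, 11, 5, 5, 5, 4, 3, 4, 388, 388, 388, 388, 388, 388, 388, 387, 4, 44]
700 [83, 21, 18, 15, 7, 5, 5, 5, 4, 5, 4, 3, 298, 294, 386, 388, 387, 388, 388, 388, 294, 322]
650 [10, 21, 15, 33, 30, 29, 6, 30, 28, 5, 5, 11, 5, 602, 608, 611, 614, 616, 615, 19, 434, 312]
600 [20, 20, 20, 30, 30, 543, 620, 621, 602, 605, 625, 618, 617, 618, 642, 647, 621, 621, 615, 568, 494, 343]
550 [23, 23, 25, 30, 30, 32, 37, 33, 30, 10, 13, 14, 13, 5, 6, 58, 58, 58, 75, 55, 4, 45]
500 [23, 23, 25, 21, 21, 5, 5, 4, 4, 40, 35, 11, 13, 4, 4, 55, 58, 58, 78, 56, 5, 45]
450 [26, 26, 25, 6, 4, 4, 5, 51, 3, 40, 30, 8, 6, 7, 7, 47, 60, 58, 57, 56, 5, 47]
400 [24, 25, 25, 21, 5, 5, 58, 57, 4, 36, 37, 7, 9, 7, 7, 7, 54, 7, 8, 9, 4, 46]
350 [24, 24, 25, 24, 6, 6, 5, 5, 5, 37, 36, 7, 15, 7, 6, 8, 8, 8, 7, 14, 6, 45]
300 [23, 24, 23, 25, 5, 5, 6, 7, 5, 4, 4, 7, 18, 26, 27, 25, 7, 8, 9, 14, 7, 46]
250 [5, 4, 193, 193, 194, 195, 193, 195, 5, 3, 4, 6, 6, 7, 20, 19, 8, 7, 8, 14, 5, 46]
200 [-99, 78, 193, 195, 194, 194, 194, 193, -99, -99, -99, 657, 628, 637, 320, -99, -99, -99, -99, -99, -99, 41]
150 [-99, -99, -99, -99, -99, -99, -99, -99, -99, -99, -9, -9, -3, 654, 619, 489, 357, 0, -99, -99, -99, -99]
100 [-99, -99, -99, -99, -99, -99, -99, -99, -99, -99, 4, 5, 14, 658, 637, 504, 347, 5, -99, -99, -99, -99]
50 [-99, -99, -99, -99, -99, -99, -99, -99, -99, -99, 4, 4, 17, 620, 561, 436, 311, 4, -99, -99, -99, -99]
0 [-99, -99, -99, -99, -99, -99, -99, -99, -99, -99, 0, -99, 379, 382, 381, 379, 77, -99, -99, -99, -99, -99]
```

```bash
python3 -m inch '[[0,0,0,0.97,-0.63,0,0],[0,0,0,0.97,-0.63,0,0],[0,0,0,0.97,-0.63,0,0],[0,0,0,0.97,-0.63,0,0],[0,0,0,0.97,-0.63,0,0],[0,0,0,0.97,-0.63,0,0],[0,0,0,0.97,-0.63,0,0],[0,0,0,0.97,-0.63,0,0]]' 40
python3 -m inch '[[0,0,0,0.97,-0.63,0,0],[0,0,0,0.97,-0.63,0,0],[0,0,0,0.97,-0.63,0,0],[0,0,0,0.97,-0.63,0,0],[0,0,0,0.97,-0.63,0,0],[0,0,0,0.97,-0.63,0,0],[0,0,0,0.97,-0.63,0,0],[0,0,0,0.97,-0.63,0,0]]'
python3 -m inch '[[0,0,-0.039,0.95,-0.6,0.4,0],[0,0,-0.039,0.95,-0.6,0.4,0],[0,0,-0.039,0,0,0.4,0],[0,0,-0.039,0,0,0.4,0],[0,0,-0.039,0,0,0.4,0],[0,0,-0.039,0,0,0.4,0],[0,0,-0.039,0,0,0.4,0]]'
python3 -m inch '[[0,0,-0.039,0,0,0,0],[0,0,-0.039,0,0,0,0],[0,0,-0.039,0,0,0,0],[0,0,-0.039,0,0,0,0],[0,0,-0.039,0,0,0,0],[0,0,-0.039,0,0,0,0],[0,0,-0.039,0,0,0,0],[0,0,0,0,0,0,0]]'
python3 - <<'E'
from rig import r, grab_frame
import cv2,pickle
f=grab_frame("wrist");pickle.dump(f,open("w1.pkl","wb"))
cv2.imwrite("pics/w1.png",cv2.resize(cv2.cvtColor(f["pixels"],cv2.COLOR_RGB2BGR),(800,600),interpolation=cv2.INTER_CUBIC))
s=r.sense();print(s["eef_pos"],s["tcp_rot"],s["qpos"],s["contact_force"])
E
```

```text
clock: 0.77
eef_pos: [315.8, -431.4, 253.0]
tcp_rot: [-3.141, 0.0, 0.259]
contact_force: [0.7, -0.7, 0.6]
opening: 0.999
grasp_force: 0.0
clock: 1.43
eef_pos: [471.2, -260.0, 253.1]
tcp_rot: [-3.141, 0.0, 0.259]
contact_force: [0.7, -0.1, 0.1]
opening: 0.999
grasp_force: 0.0
clock: 2.02
eef_pos: [505.9, -217.7, 182.5]
tcp_rot: [-3.141, 0.0, 1.123]
contact_force: [0.3, -0.1, -0.1]
opening: 0.997
grasp_force: 0.0
clock: 2.68
eef_pos: [505.9, -217.9, 183.0]
tcp_rot: [-3.141, -0.0, 1.98]
contact_force: [0.0, 0.7, 0.2]
opening: 0.998
grasp_force: 0.0
[ 505.943805   -217.87233637  183.03836109] [-3.14123571e+00 -3.78424313e-04  1.97212077e+00] [-4.09350088e-01  3.18946314e-01  1.85806917e+00  2.48249837e-06
  9.65097368e-01 -8.10676016e-01] [ 0.39540541  0.15571975 -0.05490017]
```

View pics/w1.png

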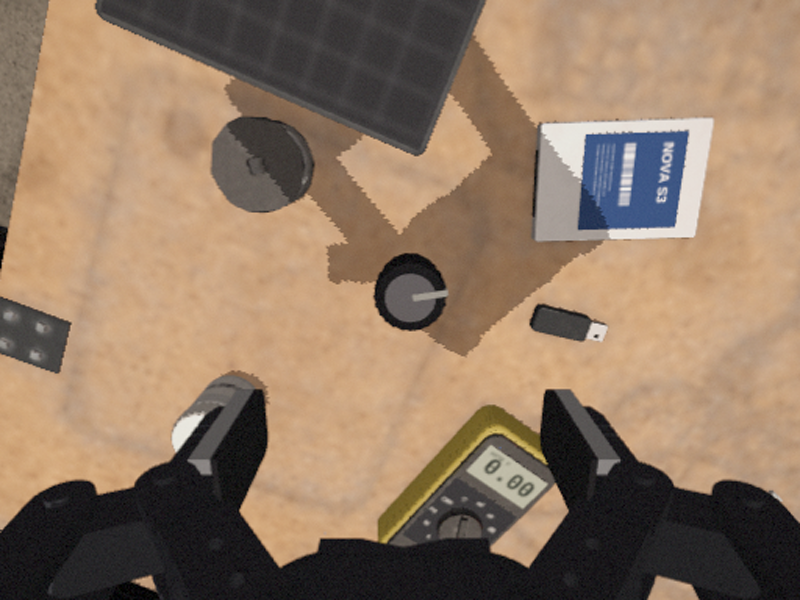

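The wrist view shows the knob's silver cap centred near (410,298) in the 800-px picture, with its pointer running from (414,298) to (447,294). The jar is at (215,410), near the left finger.

```bash
python3 - <<'E'
import pickle,numpy as np
from h import *
np.set_printoptions(precision=1,suppress=True)
f=pickle.load(open("w1.pkl","rb"))
print(np.array(f["cam_to_world"]))
c=lambda q:(np.array(q)+.5)*.64-.5
P=w(f,c([(410,298),(414,298),(447,294),(215,410),(188,430)]),[36,36,36,54,54]);print(P)
for a in(0,1):print(np.arctan2(*(P[2]-P[a])[1::-1]))
# outline fit: dark ring pixels
g=f["pixels"].max(2);m=(g<60).astype(np.uint8);m[:150]=0;m[225:]=0;m[:,:225]=0;m[:,300:]=0
ct=max(cv2.findContours(m,0,1)[0],key=cv2.contourArea);print(cv2.boundingRect(ct))
th=np.linspace(0,2*np.pi,90)
from scipy.optimize import minimize
hull=lambda x,y:cv2.convexHull(np.vstack([proj(f,np.c_[x+22*np.cos(th),y+22*np.sin(th),0*th+36]),proj(f,np.c_[x+22*np.cos(th),y+22*np.sin(th),0*th+15]),proj(f,np.c_[x+20.3*np.cos(th),y+20.3*np.sin(th),0*th])]).astype(np.float32))
cost=lambda p:np.mean([abs(cv2.pointPolygonTest(hull(*p),(float(q[0][0]),float(q[0][1])),True)) for q in ct])
o=minimize(cost,[510,-220],method="Nelder-Mead");print(o.x,o.fun)
E
```

```text
[[   0.9    0.4    0.1  474.1]
 [   0.4   -0.9   -0.3 -146. ]
 [  -0.     0.3   -1.   302.8]
 [   0.     0.     0.     1. ]]
[[ 510.1 -219.6   36. ]
 [ 512.3 -218.6   36. ]
 [ 529.1 -208.6   36. ]
 [ 429.4 -324.5   54. ]
 [ 418.4 -344.1   54. ]]
0.5220531876061656
0.5356190386740114
(240, 162, 45, 49)
[ 510.1 -217. ] 4.209323601213269
```

```bash
python3 -m inch '[[0,0,0,-0.13,0.13,0.5,0],[0,0,0,0,0,0.8,0],[0,0,0,0,0,0.8,0],[0,0,0,0,0,0.8,0],[0,0,0,0,0,0.8,0],[0,0,0,0,0,0.8,0],[0,0,0,0,0,0.8,0],[0,0,0,0,0,0.8,0]]'
python3 -m inch '[[0,0,0,0,0,0,0],[0,0,0,0,0,0,1],[0,0,0,0,0,0,1],[0,0,0,0,0,0,1],[0,0,0,0,0,0,1],[0,0,0,0,0,0,1],[0,0,0,0,0,0,1],[0,0,0,0,0,0,1]]' 40
python3 - <<'E'
import pickle,numpy as np
from h import *
f=pickle.load(open("w1.pkl","rb"))
p=f["pixels"][176:204,250:295].astype(int);g=p.min(2)
print((g[8:20,10:40]))
E
```

```text
clock: 3.4
eef_pos: [510.2, -219.6, 28.8]
tcp_rot: [-3.141, -0.0, 1.97]
contact_force: [0.4, -0.1, 0.1]
opening: 0.997
grasp_force: 0.0
clock: 4.07
eef_pos: [511.3, -220.0, 32.1]
tcp_rot: [3.14, 0.002, 1.974]
contact_force: [-0.4, -0.2, 6.2]
opening: 0.5
grasp_force: 40.7
[[ 95  97  96  97  95  95  92  97  95  96  98  98  95  93  97  94  95  79
   28  29  29  28  24  22  40  72  87  86  83  85]
 [ 95  96  94  96  95  96  96  95  95  95  96  96  94  99  93  95  95  83
   49  26  27  30  33  52  73 100 105  86  84  81]
 [ 94  96  93  96  95  95  96  94  93  94  94  97  94  98  96  94  94  98
   90  97 111 122 134 140 143 142 127  83  81  81]
 [ 97  98  94  95  92  96  97  95  94  97 100 114 123 121 126 134 143 144
  143 144 142 144 142 144 146 143 125  84  80  80]
 [ 94  97  96  98 113 121 119 123 135 143 142 144 145 144 144 142 142 146
  144 146 143 146 142 143 143 143 128  94  81  82]
 [ 96  94  95 108 132 143 141 143 145 143 143 144 146 146 144 144 144 146
  143 145 141 144 143 143 144 131  97  83  81  83]
 [ 93 100  96 106 131 143 143 143 143 143 146 144 143 145 145 144 146 144
  135 119 111  95  85  59  46  57  75  84  79  78]
 [ 96  98  95 101 124 146 141 145 144 144 141 139 133 130 122 117 104 100
   84  42  34  35  37  27  44  66  84  83  81  79]
 [ 95  93  97  96 112 131 126 123 117 104  97  99 100  97  98  95  96  94
   78  27  27  25  27  27  37  68  81  81  81  78]
 [ 95  94  92  97  96  99  99  96  94  96  96  95  96  95  98  96  96  95
   78  22  26  19  35  31  40  68  85  83  78  78]
 [ 96  95  95  95  97  95  96  96  96  96  93  96  97  96  93  96  96  91
   67  29  25  28  29  22  22  57  82  81  80  78]
 [ 97  95  97  97  97  96  95  93  95  94  98  95  96  96  98  95  95  80
   43  27  21  24  32  23  31  55  82  80  79  79]]
```

```bash
python3 - <<'E'
import pickle,numpy as np
from h import *
f=pickle.load(open("w1.pkl","rb"))
for z in (36,37):
    P=w(f,[(266,190),(282,187.9)],[z,z]);print(P,np.arctan2(*(P[1]-P[0])[1::-1]))
E
python3 -m inch '[[0,0,0,0,0,-0.4,1],[0,0,0,0,0,-0.8,1],[0,0,0,0,0,-0.8,1],[0,0,0,0,0,-0.8,1],[0,0,0,0,0,-0.8,1],[0,0,0,0,0,-0.8,1],[0,0,0,0,0,-0.8,1],[0,0,0,0,0,0,1]]'
python3 -c "
from rig import r
s=r.sense();print(s['eef_pos'],s['tcp_rot'],s['opening'],s['contact_force'])"
```

```text
[[ 513.10714092 -217.70432168   36.        ]
 [ 525.78772889 -210.00111718   36.        ]] 0.5459014084333775
[[ 512.96112832 -217.43539747   37.        ]
 [ 525.5941898  -209.76106435   37.        ]] 0.545901408433381
clock: 4.73
eef_pos: [512.4, -220.6, 165.6]
tcp_rot: [3.137, 0.005, 1.974]
contact_force: [1.2, 0.0, 1.7]
opening: 0.505
grasp_force: 40.7
[ 512.43850298 -220.5688637   165.59762283] [3.13690531 0.00494111 1.97389829] 0.5052267891767177 [1.20739157 0.00440025 1.66963004]
```

```bash
python3 -m inch '[[0,0,0,0.97,0.51,0,1],[0,0,0,0.97,0.51,0,1],[0,0,0,0.97,0.51,0,1],[0,0,0,0.97,0.51,0,1],[0,0,0,0.97,0.51,0,1],[0,0,0,0.97,0.51,0,1],[0,0,0,0.97,0.51,0,1],[0,0,0,0.97,0.51,0,1]]'
python3 -m inch '[[0,0,0,0.97,0.51,0,1],[0,0,0,0.97,0.51,0,1],[0,0,0,0.97,0.51,0,1],[0,0,0,0.97,0.51,0,1],[0,0,0,0.97,0.51,0,1],[0,0,0,0.97,0.51,0,1],[0,0,0,0.97,0.51,0,1],[0,0,0,0.9,0.47,0,1]]'
python3 -m inch '[[0,0,0.037,0,0,0,1],[0,0,0.037,0,0,0,1],[0,0,0.037,0,0,0,1],[0,0,0.037,0,0,0,1],[0,0,0.037,0,0,0,1],[0,0,0.037,0,0,0,1],[0,0,0.037,0,0,0,1],[0,0,0,0,0,0,1]]'
python3 - <<'E'
from rig import r, grab_frame
import cv2,pickle,numpy as np
F={}
for n in ("wrist","top","scene"):F[n]=grab_frame(n)
pickle.dump(F,open("f2.pkl","wb"))
def crop(n,x,y,w,h):
    p=cv2.cvtColor(F[n]["pixels"],cv2.COLOR_RGB2BGR)[y:y+h,x:x+w]
    return cv2.resize(p,(400,300),interpolation=cv2.INTER_CUBIC)
cv2.imwrite("pics/w2.png",np.vstack([np.hstack([crop("wrist",0,0,512,384),crop("wrist",176,140,160,120)]),np.hstack([crop("top",110,130,100,75),crop("scene",95,185,120,90)])]))
s=r.sense();print(s["eef_pos"],s["tcp_rot"],s["contact_force"],s["opening"])
E
```

```text
clock: 5.4
eef_pos: [527.7, 0.1, 161.0]
tcp_rot: [3.141, 0.0, 1.974]
contact_force: [0.4, -0.3, -0.1]
opening: 0.499
grasp_force: 40.7
clock: 6.07
eef_pos: [545.2, 216.8, 160.9]
tcp_rot: [3.141, -0.0, 1.974]
contact_force: [0.2, 0.0, -0.8]
opening: 0.501
grasp_force: 40.7
clock: 6.73
eef_pos: [545.2, 215.2, 160.9]
tcp_rot: [-3.142, 0.0, 1.155]
contact_force: [0.4, -0.2, -0.4]
opening: 0.5
grasp_force: 40.7
[545.36765894 215.22178985 160.83499826] [-3.14156546e+00  1.16000319e-05  1.16434220e+00] [ 0.06954418 -0.57766226 -0.28130168] 0.5014595259207922
```

View pics/w2.png

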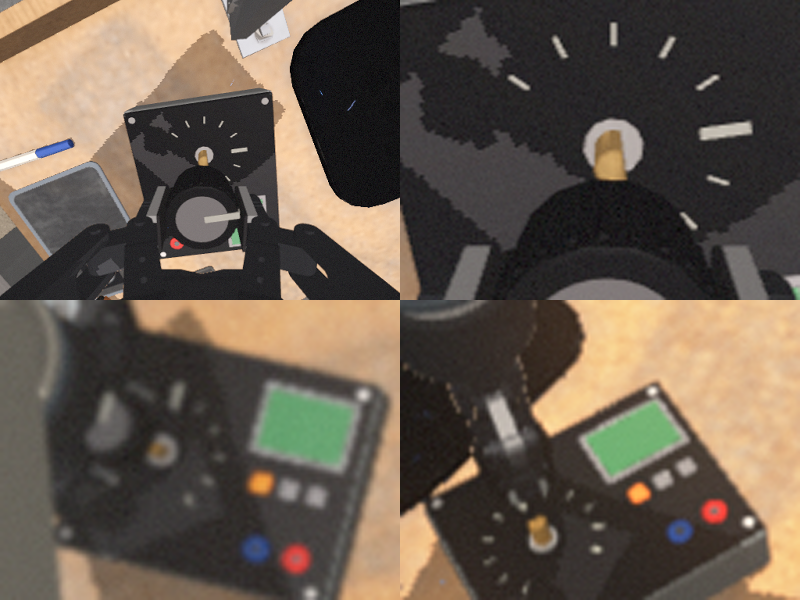

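The wrist view shows the held knob with its pointer to the right, from (205,221) to (240,214) in the small view. In the enlarged crop the brass shaft's white ring is at (613,147) and the index mark runs from (702,134) to (752,128).

```bash
python3 - <<'E'
import pickle,numpy as np
from h import *
np.set_printoptions(precision=2,suppress=True)
f=pickle.load(open("f2.pkl","rb"))["wrist"]
px=f["pixels"].astype(np.uint8)
c=lambda q:[(176+(a-400+.5)/2.5-.5,140+(b+.5)/2.5-.5) for a,b in q]
Q=w(f,c([(613,147),(702,134),(752,128)]),[52]*3);print(Q)
for a,b in((0,1),(0,2),(1,2)):print(np.arctan2(*(Q[b]-Q[a])[1::-1]))
# cap: grey disc segmentation
g=px.min(2);mx=px.max(2)
m=((g>70)&(mx-g<40)).astype(np.uint8);mm=np.zeros_like(m);mm[235:318,215:305]=m[235:318,215:305]
n,l,st,ce=cv2.connectedComponentsWithStats(mm);print(st[1:6],ce[1:6])
print(l[280,255]);k=l[280,255]
ct=max(cv2.findContours((l==k).astype(np.uint8),0,1)[0],key=cv2.contourArea)
# drop pointer extension with opening
op=cv2.morphologyEx((l==k).astype(np.uint8),cv2.MORPH_OPEN,cv2.getStructuringElement(2,(21,21)))
ct=max(cv2.findContours(op,0,1)[0],key=cv2.contourArea);e=cv2.fitEllipse(ct);print("ell",e)
wh=(g>135)&(mx-g<40);v,u=np.nonzero(wh[250:300,250:312]);u=u+250;v=v+250;print(len(u),u.min(),u.max(),v.min(),v.max())
line=cv2.fitLine(np.c_[u,v].astype(np.float32),cv2.DIST_L2,0,.01,.01).ravel();print(line)
for z in(164,167,170):
    P=w(f,[e[0],line[2:]-8*line[:2],line[2:]+8*line[:2]],[z]*3);print(z,P[0],np.arctan2(*(P[2]-P[1])[1::-1]),w(f,[(e[0][0]-e[1][0]/2,e[0][1]),(e[0][0]+e[1][0]/2,e[0][1])],[z]*2)[:,:2])
v,u=int(e[0][1]),int(e[0][0]);z=f["z_map"][v,u];print("cap z",(w(f,[e[0]],[0])[0],z, f["cam_to_world"][:3,3]))
P0=w(f,[e[0]],[0])[0];T=f["cam_to_world"];d=P0-T[:3,3];d/=d@T[:3,2];print(T[:3,3]+d*z)
v,u=int(198.5),300;
E
```

```text
[[546.66 215.65  52.  ]
 [574.22 208.24  52.  ]
 [589.42 203.72  52.  ]]
-0.2624024195249946
-0.2720783675037516
-0.28949648441526055
[[ 224  251   81   59 3262]
 [ 304  268    1    1    1]
 [ 300  294    1    2    2]
 [ 304  296    1    1    1]
 [ 297  299    1    1    1]] [[259.67 280.13]
 [304.   268.  ]
 [300.   294.5 ]
 [304.   296.  ]
 [297.   299.  ]]
1
ell ((258.2340393066406, 280.2721252441406), (57.814693450927734, 67.10165405273438), 90.51375579833984)
379 261 306 272 285
[  0.99  -0.14 283.38 278.28]
164 [544.42 215.87 164.  ] -0.2509274041326907 [[532.65 221.06]
 [556.19 210.68]]
167 [545.23 217.69 167.  ] -0.2509274041326841 [[533.76 222.75]
 [556.69 212.64]]
170 [546.03 219.52 170.  ] -0.25092740413268544 [[534.87 224.44]
 [557.19 214.6 ]]
cap z (array([500.4 , 116.01,   0.  ]), np.float32(133.95717), array([575.73, 286.9 , 280.65]))
[544.59 216.26 164.65]
```

```bash
python3 -m inch '[[0,0,0.006,0.016,0.068,0.4,1],[0,0,0,0,0,0.6,1],[0,0,0,0,0,0.6,1],[0,0,0,0,0,0.4,1],[0,0,0,0,0,0.04,1],[0,0,0,0,0,0,1]]' 60
python3 -m inch '[[0,0,0,0,0,0.06,1],[0,0,0,0,0,0.06,1],[0,0,0,0,0,0.06,1],[0,0,0,0,0,0,1]]'
python3 - <<'E'
from rig import r, grab_frame
import cv2,pickle,numpy as np
F={}
for n in ("wrist","scene"):F[n]=grab_frame(n)
def crop(n,x,y,w,h):
    p=cv2.cvtColor(F[n]["pixels"],cv2.COLOR_RGB2BGR)[y:y+h,x:x+w]
    return cv2.resize(p,(400,300),interpolation=cv2.INTER_CUBIC)
cv2.imwrite("pics/w3.png",np.hstack([crop("wrist",96,120,320,240),crop("scene",100,205,96,72)]))
s=r.sense();print(s["eef_pos"],s["tcp_rot"],s["contact_force"],s["wrist_torque"])
E
```

```text
clock: 7.38
eef_pos: [546.8, 214.7, 108.9]
tcp_rot: [-3.14, 0.001, 1.142]
contact_force: [0.8, -0.4, -0.6]
opening: 0.494
grasp_force: 61.4
clock: 7.72
eef_pos: [547.4, 215.0, 105.5]
tcp_rot: [3.141, -0.0, 1.142]
contact_force: [0.1, 0.3, -0.9]
opening: 0.494
grasp_force: 61.4
[547.33039    215.01909504 105.54909697] [ 3.14134999e+00 -2.90798613e-04  1.14160964e+00] [ 0.21943215 -0.4213861  -0.48574808] [-0.02946795  0.02736149 -0.009904  ]
```

View pics/w3.png

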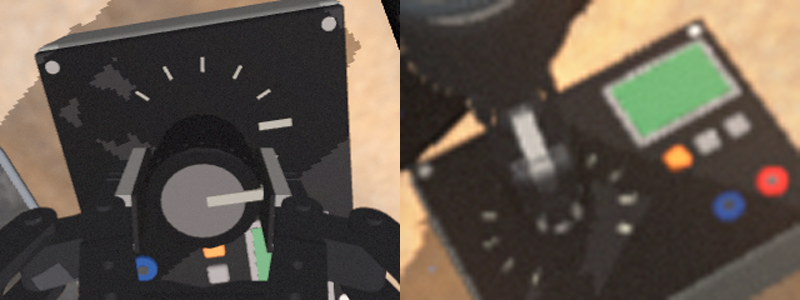

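The knob now sits over the hidden shaft, with its pointer parallel to the index mark. There is no contact force yet, so I'll creep down.

```bash
python3 -m inch '[[0,0,0,0,0,0.06,1],[0,0,0,0,0,0.06,1],[0,0,0,0,0,0,1]]'
python3 -m inch '[[0,0,0,0,0,0.06,1],[0,0,0,0,0,0.06,1],[0,0,0,0,0,0,1]]'
```

```text
clock: 8.07
eef_pos: [547.1, 214.9, 102.1]
tcp_rot: [-3.141, 0.0, 1.142]
contact_force: [0.4, -0.5, 0.1]
opening: 0.496
grasp_force: 61.4
clock: 8.32
eef_pos: [547.0, 214.9, 98.9]
tcp_rot: [-3.141, 0.0, 1.142]
contact_force: [0.4, -0.5, -0.7]
opening: 0.494
grasp_force: 61.4
```

```bash
python3 -m inch '[[0,0,0,0,0,0.06,1],[0,0,0,0,0,0.06,1],[0,0,0,0,0,0.04,1],[0,0,0,0,0,0,1]]'
python3 -m inch '[[0,0,0,0,0,0.06,1],[0,0,0,0,0,0.04,1],[0,0,0,0,0,0,1]]'
python3 -m inch '[[0,0,0,0,0,0.04,1],[0,0,0,0,0,0.04,1],[0,0,0,0,0,0,1]]'
```

```text
clock: 8.65
eef_pos: [547.1, 214.9, 95.0]
tcp_rot: [-3.141, 0.0, 1.142]
contact_force: [-0.0, 0.2, -1.5]
opening: 0.496
grasp_force: 61.4
clock: 8.9
eef_pos: [547.1, 214.9, 92.5]
tcp_rot: [-3.141, 0.0, 1.142]
contact_force: [0.3, -0.0, -0.2]
opening: 0.496
grasp_force: 61.4
clock: 9.15
eef_pos: [547.4, 215.0, 91.0]
tcp_rot: [3.141, -0.0, 1.142]
contact_force: [-0.9, -0.1, 4.6]
opening: 0.499
grasp_force: 62.0
```

Contact came at TCP 91.0, which matches the predicted home height. Now pressing against the spring.

```bash
python3 -m inch '[[0,0,0,0,0,0,1],[0,0,0,0,0,0.04,1],[0,0,0,0,0,0.04,1],[0,0,0,0,0,0,1]]' 90
python3 -m inch '[[0,0,0,0,0,0.04,1],[0,0,0,0,0,0.04,1],[0,0,0,0,0,0,1]]'
python3 -m inch '[[0,0,0,0,0,0.04,1],[0,0,0,0,0,0.04,1],[0,0,0,0,0,0,1]]'
```

```text
clock: 9.48
eef_pos: [547.4, 215.0, 89.2]
tcp_rot: [3.141, -0.0, 1.142]
contact_force: [-2.4, -0.0, 7.2]
opening: 0.487
grasp_force: 90.4
clock: 9.73
eef_pos: [547.4, 215.0, 87.4]
tcp_rot: [3.141, -0.0, 1.142]
contact_force: [-2.6, -1.3, 9.9]
opening: 0.485
grasp_force: 90.7
clock: 9.98
eef_pos: [547.6, 215.1, 87.0]
tcp_rot: [3.141, -0.001, 1.142]
contact_force: [-7.5, -2.2, 25.5]
opening: 0.484
grasp_force: 93.1
```

```bash
python3 -m inch '[[0,0,0,0,0,0,1],[0,0,0,0,0,0,1],[0,0,0,0,0,0,1],[0,0,0,0,0,0,1]]'
python3 - <<'E'
from rig import r, grab_frame
import cv2,pickle,numpy as np
F={}
for n in ("wrist","scene"):F[n]=grab_frame(n)
def crop(n,x,y,w,h):
    p=cv2.cvtColor(F[n]["pixels"],cv2.COLOR_RGB2BGR)[y:y+h,x:x+w]
    return cv2.resize(p,(400,300),interpolation=cv2.INTER_CUBIC)
cv2.imwrite("pics/w4.png",np.hstack([crop("wrist",96,120,320,240),crop("scene",100,205,96,72)]))
s=r.sense();print(s["eef_pos"],s["contact_force"])
E
```

```text
clock: 10.32
eef_pos: [547.5, 215.1, 87.0]
tcp_rot: [3.141, -0.001, 1.142]
contact_force: [-7.5, -2.3, 24.9]
opening: 0.488
grasp_force: 93.1
[547.55719613 215.09002818  87.00059366] [-7.16565559 -3.57451261 24.48569507]
```

View pics/w4.png

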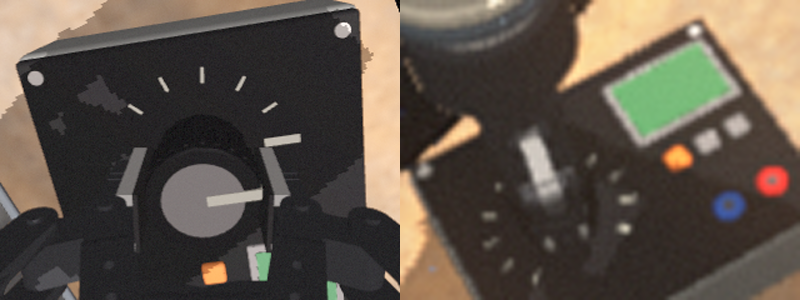

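The knob has not slipped in the grip, its pointer is parallel to the index mark, and the push is steady at about 25 N against the stop. Handing in.

```bash
python3 -c "
from rig import r
print(r.sign_off())"
```

```text
the job is handed in; nothing more can be done
None
```

The knob is fully home on the D-shaft with its pointer in line with the index mark, and I handed in at about 10 s while still gripping it and pressing with about 25 N against the stop; the spool and jar were not touched.

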